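# Hang the keyhole caddy on its bench stand

### The job

Hang the white caddy that has the keyhole in its back plate (the round hole with a narrow slot running up from it) on the bench stand: pass the large round end of the keyhole over the head of the stand's stud, then slide the caddy down until the stud's neck is fully home at the top of the slot, and let go so that it hangs there, upright and at rest. Leave the other caddy, which has only a plain round hole, where it stands.

Things in the scene. Friction and masses are not known exactly. Their poses are not given: they have to be found in the camera images.
- keyhole_caddy: white caddy, mm: bin (x -36..24, 100 wide, 40 high) and upright back plate (x 24..30, 175 high), 0.15-0.3 kg. Origin mid-width underside, z up, +x from bin to plate. Grip rim on top: x 16..30, z 145..175, full width; pinch from above along x. Keyhole in plate at y=0: hole dia 46, centre z=75, tapering up into a slot 17 wide from z=104, top z=120; neck axis fully home at z=115
- plain_caddy: the other white caddy, same make, frame and size as keyhole_caddy (100 mm wide, 66 deep, 175 high), but its back plate has only a plain round hole 46 mm in diameter (centre z=75 mm) and no slot. Not to be used
- stand: fixed stand, mm. Origin: centre of foot's underside, z up. Foot 110x110x12; upright post 60 wide, x -20..0, top z=190. At z=170 a steel stud sticks out of its front along -x, roughly towards the robot: neck dia 10, x -20..-36; then head dia 26, x -36..-42. Hung, the caddy's +x points along the stand's +x, its 6 mm back plate between post and head (16 apart)
- stud_neck (a point): middle of the stud's neck, on its axis: x=-28, y=0, z=170 mm in the stand's frame (8 mm in front of the post's face, 8 mm behind the head)
Not all that is in view belongs to the job. What is shaped like the keyhole_caddy but brown is not meant.

How it is judged (in metres and radians):
On the way:
1. the large round end of the keyhole is over the stud, the head in front of the back plate (x of stud_neck in the frame of keyhole_caddy between 0.012 and 0.042 m and y of stud_neck in the frame of keyhole_caddy between -0.01 and 0.01 m and z of stud_neck in the frame of keyhole_caddy between 0.055 and 0.1 m), for 0.05 s.
At the end, for the whole second after the job is handed in: The keyhole caddy hangs on the stud, at rest and released: the middle of the neck lies, in the caddy's frame, at z = 106 to 124 mm (home is 115), within 10 mm of its centre line, and within 15 mm of the back plate's mid-plane (x = 27 mm); the caddy is upright within 0.2 rad (x of stud_neck in the frame of keyhole_caddy between 0.012 and 0.042 m and y of stud_neck in the frame of keyhole_caddy between -0.01 and 0.01 m and z of stud_neck in the frame of keyhole_caddy between 0.106 and 0.124 m and angle between keyhole_caddy's own z axis and vertical below 0.2 rad and linear speed of keyhole_caddy below 0.02 m/s and angular speed of keyhole_caddy below 0.15 rad/s); the robot touches nothing.
It fails at once if the plain caddy is moved more than 30 mm (distance of plain_caddy from where it was at the start of the episode above 0.03 m).
It also fails if it takes over 48 s, if anything falls off the work surface, if the arm or the gripper's body presses on something with over 40 N, if the wrist force passes 120 N, or if a joint passes its speed limit or range.

### The arm

A 7-joint arm with a two-finger parallel gripper is mounted at the origin on a cart in front of the work surface, level with it; the furniture and walls round the work are solid. World frame = base frame: x ahead of the robot, y to its left, z up, the work surface at z = 0. Lengths are in mm, angles in rad, forces in N, time in s.
With the tool pointing down it reaches from about 350 to 900 mm from the base axis. Payload 19.9 kg.
Tool frame: the origin (TCP) lies at the very end of the fingers, on their centre line; the grasp point (between the pads) lies 19 mm behind it; z points along the fingers, y is the line along which they close (so a half turn about z gives the same grasp; the last joint's range is limited). The gripper opens to 85 mm and grips with 20 to 120 N. Pads are 22 mm wide; open, the fingers measure 114 mm over their backs; the gripper's body (76 mm by 85 mm) begins 54 mm behind the grasp point. The pads swing forward as they close: fully open they stand 13 mm farther back than shut.
Start: joints at [-1.192, 0.417, -0.01, 1.614, 0.005, 1.111, -0.053], TCP at [254.724, 570.716, 231.26] pointing down, gripper open.
Joint ranges: [-2.81, 2.81], [-0.39, 2.02], [-1.27, 1.25], [0.06, 2.57], [-1.19, 4.33], [0.19, 2], [-2.82, 2.82]. Speed limits (rad/s): [1.89, 1.89, 2.39, 2.39, 3.01, 3.01, 3.01].

### API

Orientations are given as [roll, pitch, yaw] about the fixed x, y, z axes, in that order (R = Rz(yaw) Ry(pitch) Rx(roll)).
In Python, from workcell import read_state, get_image, get_calibration, job_done gives the robot as it stands.
- The arm moves only by the tool play_rows, never from a script. Its argument "increments" is a list of rows, each an object with "hand": the opening in per cent of the stroke, from 0 (shut) to 100 (fully open); "delta_pos": the shift along the tool's x, y, z in m, a list of three; "yaw": the turn about the tool's z in rad. In form: [{"hand": hand, "delta_pos": [dx, dy, dz], "yaw": yaw}, ...]. A call has 1 to 5 rows; each row is the pose to reach, as a shift and turn from the pose commanded when the call began, along the tool's axes at that moment; what a row does not reach only later rows make up. A row lasts 1/10 s, in which the tool goes at most 50 mm and 8.59 degrees, less where a joint would pass 70% of its speed; a pose out of reach is approached as far as the arm can. A call with a gripper value outside its range is refused whole. The fingers move at their own pace and stop on an object; "grip_force" is the grip in N (left out, the last holds). Time passes only in rows, so rows that repeat a pose let the fingers close. It gives the time, the measured TCP pose, the force, the opening and the grip force at its end, in the units of the state.
- read_state(): the state, without advancing time (a new reading comes with each control period).
- get_image(name): name is "scene" or "side" or "wrist"; returns (picture, depth): 384x512x3 uint8, blue, green, red; 384x512 float32, mm along the optical axis (not along the pixel's ray), 0 where there is no reading.
- get_calibration(name): a dict with "vertical_fov" (degrees; the focal length in pixels is half the picture's height over the tangent of half this angle, whatever the lens; pixels are square), "cx", "cy" (the principal point, pixels), "k1" (the pictures are not rectified: a ray, as slopes to the right and down, at radius r is drawn at 1 + k1 r^2 times it, then the intrinsics apply), "T" (4x4, takes a point from camera to world coordinates); the wrist camera has in their place "mount" (4x4, takes a point from camera to tool coordinates, whose origin is the TCP and whose axes are the flange's). Camera axes: x right, y up, looking along -z (the intrinsics and any distortion apply to the point x, -y, -z); pixel columns grow to the right and rows downward; lengths in mm; the calibration is good to about 2 mm. A picture is of the moment at which its call begins: read the wrist's pose just before it. get_calibration takes no time and is no camera call.
- job_done(): hands the job in; it is judged then, once.
The state is a dict: "t": time; "joint_positions": joint angles; "qvel": joint speeds; "effort": joint torques, N m; "ee_pos": TCP position; "orientation": TCP orientation; "contact_force": force on the tool from outside, world axes, zero at the start; "ft_torque": the same for the moment, N m; "finger_gap": finger opening in mm; "finger_force": force on a finger pad.
Only numpy, scipy, OpenCV 4.12 (cv2) and the standard library are available. Lean on these libraries where they do the work, as an engineer would, in place of code of your own. Each camera call takes 0.05 s, during which the arm holds its last target. There are 200 camera calls.

## Working session

There is one attempt and no reset: what is moved stays moved. The work goes in short steps, Python scripts to look and compute and a tool call to move; the robot and the scene stay as the last step left them, time stands still between calls to the robot, and variables do not carry over. Pictures are saved under pics/ and viewed, at most 10 in all, crops included, and the job is handed in when it is done.

Besides the shell and the picture viewer there is one more tool, called as name(argument=value, ...) on one line, values as JSON. play_rows: Moves the arm, as the interface text tells. Its arguments: {"type":"object","properties":{"increments":{"type":"array","items":{"type":"object","properties":{"hand":{"type":"number"},"delta_pos":{"type":"array","items":{"type":"number"}},"yaw":{"type":"number"}}}},"grip_force":{"type":"number"}},"required":["increments"]}

```bash
mkdir -p pics
cat > h.py <<'E'
import numpy as np, cv2
from workcell import *
from scipy.spatial.transform import Rotation as R
def toolT(s):
    T=np.eye(4);T[:3,:3]=R.from_euler('xyz',s['orientation']).as_matrix();T[:3,3]=s['ee_pos'];return T
def cloud(name):
    """picture and per-pixel world points (mm)"""
    s=read_state();im,d=get_image(name);c=get_calibration(name)
    T=np.array(c['T']) if 'T' in c else toolT(s)@np.array(c['mount'])
    h,w=d.shape;f=h/2/np.tan(np.radians(c['vertical_fov'])/2)
    K=np.array([[f,0,c['cx']],[0,f,c['cy']],[0,0,1.]])
    v,u=np.mgrid[:h,:w].astype(float)
    p=cv2.undistortPoints(np.stack([u,v],-1).reshape(-1,1,2),K,np.array([c['k1'],0,0,0.])).reshape(h,w,2)
    P=np.stack([p[...,0]*d,-p[...,1]*d,-d],-1)@T[:3,:3].T+T[:3,3]
    P[d<=0]=np.nan
    return im,d,P
E
python3 - <<'E'
from h import *
s=read_state();print({k:np.round(v,3) for k,v in s.items()})
for n in('scene','side','wrist'):
    im,d,P=cloud(n);cv2.imwrite(f'pics/{n}0.png',im);np.savez(f'{n}0.npz',im=im,d=d,P=P)
    c=get_calibration(n);print(n,{k:np.round(v,2).tolist() for k,v in c.items()})
a=[cv2.imread(f'pics/{n}0.png') for n in('scene','side')]
E
```

```text
{'t': np.float64(0.0), 'joint_positions': array([-1.192,  0.418, -0.01 ,  1.614,  0.005,  1.111, -0.053]), 'qvel': array([-0.001,  0.001,  0.001, -0.001, -0.   , -0.   ,  0.   ]), 'effort': array([-1.0000e-03, -8.6443e+01,  6.7900e-01, -4.3492e+01,  1.9000e-02,
        7.0000e-03, -0.0000e+00]), 'ee_pos': array([254.615, 570.387, 230.625]), 'orientation': array([-3.14 ,  0.   ,  2.722]), 'contact_force': array([ 0.256, -0.156,  0.052]), 'ft_torque': array([-0.018,  0.019, -0.021]), 'finger_force': np.float64(0.0), 'finger_gap': np.float64(85.443)}
scene {'vertical_fov': 47.35, 'cx': 257.75, 'cy': 189.85, 'k1': 0.03, 'T': [[0.91, 0.16, -0.38, 69.3], [-0.42, 0.35, -0.84, -890.29], [-0.0, 0.92, 0.39, 537.24], [0.0, 0.0, 0.0, 1.0]]}
side {'vertical_fov': 43.03, 'cx': 250.13, 'cy': 188.63, 'k1': -0.07, 'T': [[0.82, 0.35, -0.45, -82.02], [-0.57, 0.51, -0.65, -820.04], [0.0, 0.79, 0.62, 908.79], [0.0, 0.0, 0.0, 1.0]]}
wrist {'vertical_fov': 71.35, 'cx': 254.28, 'cy': 188.9, 'k1': -0.0, 'mount': [[0.0, 0.95, 0.33, 83.55], [1.0, -0.0, 0.0, 0.34], [0.0, 0.33, -0.95, -143.4], [0.0, 0.0, 0.0, 1.0]]}
```

View pics/scene0.png

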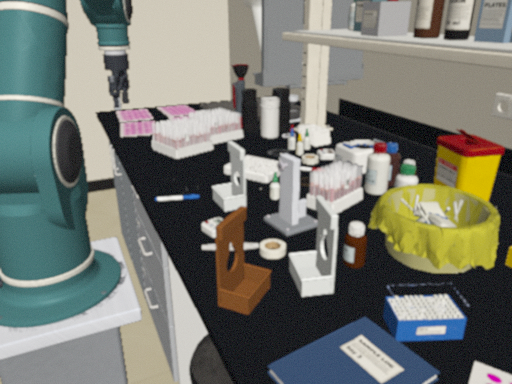

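View pics/side0.png

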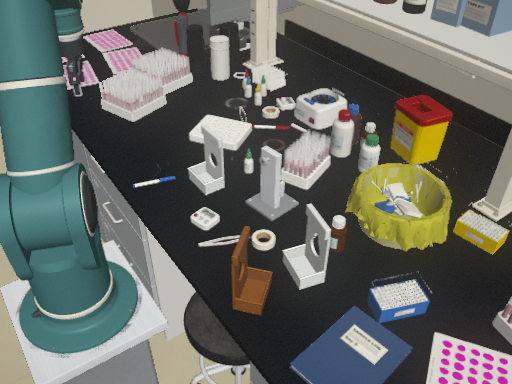

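Candidates, by pixel in the side view: white caddy A (210,162), white caddy B (310,250), and a brown caddy (248,275) that is excluded. The grey stand is at (270,185). I'll crop A and B to look for the keyhole.

Run:
```python
from h import *
o=[]
for n,b in(('scene',[(205,135),(282,190)]),('side',[(183,118),(277,200)])):
    im=np.load(n+'0.npz')['im']
    o.append(np.hstack([cv2.resize(im[y:y+100,x:x+70],None,fx=2.9 if 1 else 1,fy=2.9,interpolation=cv2.INTER_CUBIC) for x,y in b]))
o=np.hstack(o);cv2.imwrite('pics/crop.png',o[:, :]if o.shape[1]<=800 else cv2.resize(o,(800,int(o.shape[0]*800/o.shape[1]))))
```

```text
(no output)
```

View pics/crop.png

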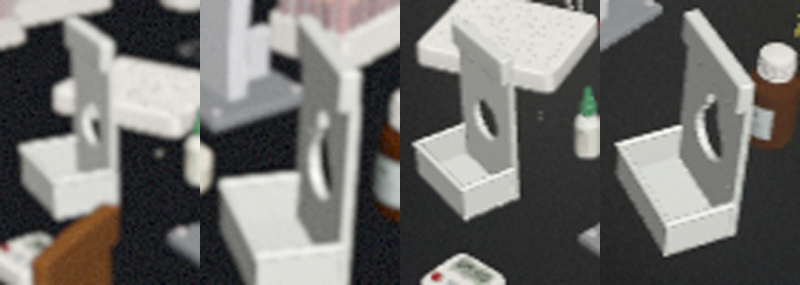

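The crops show A with a plain round hole, and B (side px 312,245) with a hole that runs up into a slot. B is the keyhole caddy. Next I measure B and the stand from depth.

Run:
```python
from h import *
def stat(n,P,m):
    q=P[m];q=q[~np.isnan(q).any(1)]
    return q
for n,bx,bs,ba in(('scene',(285,190,345,300),(262,148,322,236),(208,138,252,210)),('side',(280,203,332,288),(243,140,302,220),(185,122,228,195))):
    z=np.load(n+'0.npz');P=z['P'];hsv=cv2.cvtColor(z['im'],cv2.COLOR_BGR2HSV)
    for nm,b in(('caddy',bx),('stand',bs),('plain',ba)):
        q=P[b[1]:b[3],b[0]:b[2]].reshape(-1,3);g=hsv[b[1]:b[3],b[0]:b[2]].reshape(-1,3)
        m=(~np.isnan(q).any(1))&(g[:,1]<70)&(g[:,2]>90)
        q=q[m]; q0=np.median(q[(q[:,2]>60)&(q[:,2]<240)],0)
        q=q[np.hypot(*(q-q0)[:,:2].T)<110]
        print(n,nm,len(q),'med',q0.round(),'zmax',np.percentile(q[:,2],[1,99.5]).round())
        for lo,hi in((0,20),(20,45),(70,130),(130,144),(146,171),(171,178),(185,195)):
            k=q[(q[:,2]>lo)&(q[:,2]<hi)]
            if len(k)>12:
                r=cv2.minAreaRect(k[:,:2].astype(np.float32));print('  ',lo,hi,len(k),'c',np.round(r[0],1),np.round(r[1],1),round(r[2],1))
```

```text
scene caddy 2830 med [ 518. -220.  113.] zmax [ -3. 175.]
   0 20 775 c [ 527.8 -205.4] [151.3 127.4] 76.4
   20 45 779 c [ 521.1 -227.5] [105.6 129.8] 75.6
   70 130 448 c [ 522.6 -227.9] [105.   9.] 76.5
   130 144 69 c [ 519.3 -229. ] [98.8  6.1] 79.1
   146 171 258 c [ 516.3 -227.8] [99.2 13.7] 78.2
   171 178 167 c [ 517.9 -228.1] [99.1 14.4] 75.9
scene stand 2095 med [569.  19. 119.] zmax [ -1. 190.]
   0 20 693 c [593.3  31. ] [129.4 111.4] 6.3
   20 45 225 c [587.9  22.5] [56.8 72. ] 70.2
   70 130 410 c [576.1  29.5] [24.6 63.1] 7.7
   130 144 99 c [575.   28.7] [21.5 59.2] 7.4
   146 171 181 c [562.9  17.3] [35.2 53.4] 35.0
   171 178 75 c [560.7  24.3] [36.6 62.3] 24.3
   185 195 90 c [576.3  30.4] [22.  64.6] 7.8
scene plain 1321 med [509. 212. 129.] zmax [ -0. 175.]
   0 20 284 c [506.3 231.3] [116.9 113.3] 0.6
   20 45 407 c [480.9 227.5] [ 70.2 110.2] 0.1
   70 130 243 c [511.2 228.6] [  8.1 111. ] 0.4
   130 144 52 c [508.  224.5] [  7.9 101.7] 3.1
   146 171 140 c [507.4 222.4] [16.6 98. ] 0.8
   171 178 61 c [506.8 227.3] [ 12.9 101.8] 1.8
side caddy 2303 med [ 514.
[... 358 characters left out ...]
.  35. 106.] zmax [  2. 192.]
   0 20 724 c [579.1  45.8] [115.7 149.8] 13.8
   20 45 167 c [589.9  22.4] [54.6 72.5] 71.8
   70 130 345 c [568.3  27.3] [23.  63.6] 24.0
   130 144 73 c [569.3  27. ] [18.2 61.9] 22.2
   146 171 140 c [562.2  24.4] [35.4 63.1] 24.7
   171 178 74 c [561.1  26.5] [35.7 64.5] 20.7
   185 195 119 c [576.2  30.3] [24.8 64. ] 6.5
side plain 1498 med [509. 218. 129.] zmax [ -1. 178.]
   0 20 378 c [497.9 242.2] [141.5 103.3] 85.5
   20 45 412 c [479.9 228.9] [ 69.8 111.2] 1.8
   70 130 267 c [510.8 226.4] [  9.7 104.4] 0.9
   130 144 44 c [511.3 226.9] [  8.5 103.3] 0.6
   146 171 149 c [504.8 225.3] [ 17.  101.7] 4.7
   171 178 101 c [508.1 227. ] [ 16.4 102.1] 0.9
```

play_rows(increments=[{"hand":100,"delta_pos":[-0.03,-0.034,-0.008],"yaw":0.14},{"hand":100,"delta_pos":[-0.06,-0.068,-0.016],"yaw":0.28},{"hand":100,"delta_pos":[-0.09,-0.102,-0.024],"yaw":0.42},{"hand":100,"delta_pos":[-0.12,-0.136,-0.032],"yaw":0.56},{"hand":100,"delta_pos":[-0.15,-0.17,-0.04],"yaw":0.7}])

```text
t: 0.65
ee_pos: [322.5, 352.5, 271.4]
orientation: [-3.141, -0.0, 2.016]
contact_force: [1.8, 0.3, 0.3]
finger_gap: 85.3
finger_force: 0.0
```

```bash
cat >> h.py <<'E'
def to(x,y,z,yaw):
    "tool-axis shift (m) and yaw from the measured pose to a world target"
    s=read_state();T=toolT(s)
    w=(s['orientation'][2]-yaw+np.pi)%(2*np.pi)-np.pi
    print('t',round(float(s['t']),2),'pos',np.round(s['ee_pos'],1),'rpy',np.round(s['orientation'],3),'j',np.round(s['joint_positions'],2),'F',np.round(s['contact_force'],1),'gap',s['finger_gap'])
    print('delta',np.round(T[:3,:3].T@(np.array([x,y,z])-s['ee_pos'])/1000,4),'yaw',round(w,3))
E
python3 -c "
from h import *
to(518,-227.5,250,1.316)"
```

```text
t 0.65 pos [322.5 352.5 271.4] rpy [-3.141 -0.     2.016] j [-1.06  0.11  0.18  1.92 -0.02  1.11 -0.43] F [1.8 0.3 0.3] gap 85.34927278885948
delta [-0.6076 -0.0735  0.0214] yaw 0.7
```

play_rows(increments=[{"hand":100,"delta_pos":[-0.048,-0.006,0],"yaw":0.14},{"hand":100,"delta_pos":[-0.096,-0.012,0],"yaw":0.28},{"hand":100,"delta_pos":[-0.144,-0.017,0],"yaw":0.42},{"hand":100,"delta_pos":[-0.192,-0.023,0],"yaw":0.56},{"hand":100,"delta_pos":[-0.24,-0.029,0],"yaw":0.7}])

```text
t: 1.15
ee_pos: [401.0, 123.8, 271.4]
orientation: [3.142, -0.0, 1.316]
contact_force: [1.1, 0.9, 0.9]
finger_gap: 85.1
finger_force: 0.0
```

```bash
python3 -c "
from h import *
to(518,-227.5,250,1.316)"
```

```text
t 1.15 pos [401.  123.8 271.4] rpy [ 3.142 -0.     1.316] j [-0.81 -0.02  0.44  2.05  0.01  1.1  -0.63] F [1.1 0.9 0.9] gap 85.14226295503806
delta [-0.3105  0.2016  0.0213] yaw 0.0
```

play_rows(increments=[{"hand":100,"delta_pos":[-0.04,0.025,0],"yaw":0},{"hand":100,"delta_pos":[-0.08,0.05,0],"yaw":0},{"hand":100,"delta_pos":[-0.12,0.075,0],"yaw":0},{"hand":100,"delta_pos":[-0.16,0.1,0],"yaw":0},{"hand":100,"delta_pos":[-0.2,0.13,0],"yaw":0}])

```text
t: 1.65
ee_pos: [477.6, -101.9, 271.6]
orientation: [3.141, -0.001, 1.322]
contact_force: [0.8, 1.6, 0.1]
finger_gap: 85.2
finger_force: 0.0
```

play_rows(increments=[{"hand":100,"delta_pos":[-0.04,0.025,0],"yaw":0},{"hand":100,"delta_pos":[-0.08,0.05,0],"yaw":0},{"hand":100,"delta_pos":[-0.11,0.07,0],"yaw":0},{"hand":100,"delta_pos":[-0.11,0.07,0],"yaw":0}])

```text
t: 2.05
ee_pos: [518.1, -228.6, 270.9]
orientation: [-3.141, 0.003, 1.317]
contact_force: [-1.1, 1.2, 0.7]
finger_gap: 85.4
finger_force: 0.0
```

Run:
```python
from h import *
im,d,P=cloud('wrist');cv2.imwrite('pics/wrist1.png',im);np.savez('wrist1.npz',im=im,P=P)
m=(P[...,2]>168)&(P[...,2]<182)&(im.min(2)>90)&(np.hypot(P[...,0]-518,P[...,1]+228)<90)
k=P[m];r=cv2.minAreaRect(k[:,:2].astype(np.float32));print(len(k),r,np.median(k[:,2]))
to(r[0][0],r[0][1],146,1.316)
```

```text
1428 ((519.44091796875, -224.8705596923828), (99.20198059082031, 13.743836402893066), 76.47872161865234) 175.4440063803006
t 2.1 pos [ 518.  -226.2  270.8] rpy [-3.141e+00  2.000e-03  1.318e+00] j [-0.25  0.34  0.76  1.74 -0.25  1.16  0.33] F [-0.3  0.1  0.2] gap 85.19330897230935
delta [0.0018 0.0012 0.1248] yaw 0.002
```

View pics/wrist1.png

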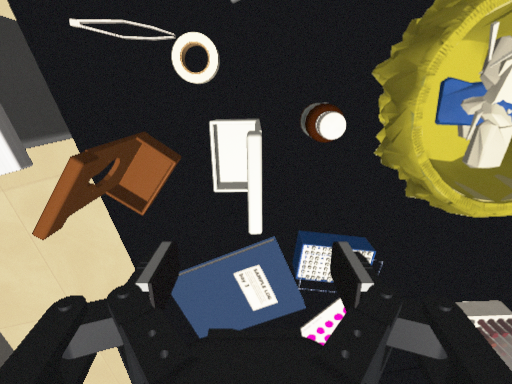

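The rim is at px (255,182), with the bin on the robot side, clear to pinch from above.

play_rows(increments=[{"hand":100,"delta_pos":[0.002,0.001,0.04],"yaw":-0.017},{"hand":100,"delta_pos":[0.002,0.001,0.08],"yaw":-0.017},{"hand":100,"delta_pos":[0.002,0.001,0.105],"yaw":-0.017},{"hand":100,"delta_pos":[0.002,0.001,0.12],"yaw":-0.017},{"hand":100,"delta_pos":[0.002,0.001,0.125],"yaw":-0.017}])

```text
t: 2.6
ee_pos: [519.5, -221.3, 145.4]
orientation: [-3.14, -0.0, 1.34]
contact_force: [-0.2, 0.6, 0.2]
finger_gap: 85.0
finger_force: 0.0
```

play_rows(grip_force=50, increments=[{"hand":60,"delta_pos":[0,0,0],"yaw":0},{"hand":40,"delta_pos":[0,0,0],"yaw":0},{"hand":25,"delta_pos":[0,0,0],"yaw":0},{"hand":0,"delta_pos":[0,0,0],"yaw":0},{"hand":0,"delta_pos":[0,0,0],"yaw":0}])

```text
t: 3.1
ee_pos: [520.1, -222.4, 146.9]
orientation: [3.141, -0.0, 1.339]
contact_force: [-0.8, 1.0, 22.4]
finger_gap: 13.1
finger_force: 48.8
```

play_rows(increments=[{"hand":0,"delta_pos":[0,0,0],"yaw":0},{"hand":0,"delta_pos":[0,0,0],"yaw":0},{"hand":0,"delta_pos":[0,0,0],"yaw":0},{"hand":0,"delta_pos":[0,0,0],"yaw":0},{"hand":0,"delta_pos":[0,0,0],"yaw":0}])

```text
t: 3.6
ee_pos: [520.2, -222.5, 146.9]
orientation: [3.141, -0.0, 1.339]
contact_force: [0.3, 0.9, 6.6]
finger_gap: 13.4
finger_force: 49.9
```

play_rows(increments=[{"hand":0,"delta_pos":[0,0,-0.02],"yaw":0},{"hand":0,"delta_pos":[0,0,-0.05],"yaw":0},{"hand":0,"delta_pos":[0,0,-0.085],"yaw":0},{"hand":0,"delta_pos":[0,0,-0.115],"yaw":0},{"hand":0,"delta_pos":[0,0,-0.13],"yaw":0}])

```text
t: 4.1
ee_pos: [520.2, -222.7, 278.6]
orientation: [3.139, -0.0, 1.339]
contact_force: [-0.4, 0.4, -2.6]
finger_gap: 13.2
finger_force: 49.2
```

Run:
```python
from h import *
for n in('scene','side'):
    im,d,P=cloud(n);np.savez(n+'1.npz',im=im,P=P,d=d);cv2.imwrite(f'pics/{n}1.png',im)
a=cv2.imread('pics/scene1.png')[60:330,150:420];b=cv2.imread('pics/side1.png')[60:330,150:420]
cv2.imwrite('pics/lift.png',cv2.resize(np.hstack([a,b]),None,fx=1.45,fy=1.45))
to(480,10,271,1.69)
```

```text
t 4.2 pos [ 520.4 -222.5  277.5] rpy [ 3.139 -0.     1.339] j [-0.25  0.33  0.76  1.73 -0.25  1.17  0.34] F [ 0.4 -0.6 -3.5] gap 13.267827960630768
delta [ 0.217  -0.0927  0.0064] yaw -0.351
```

View pics/lift.png

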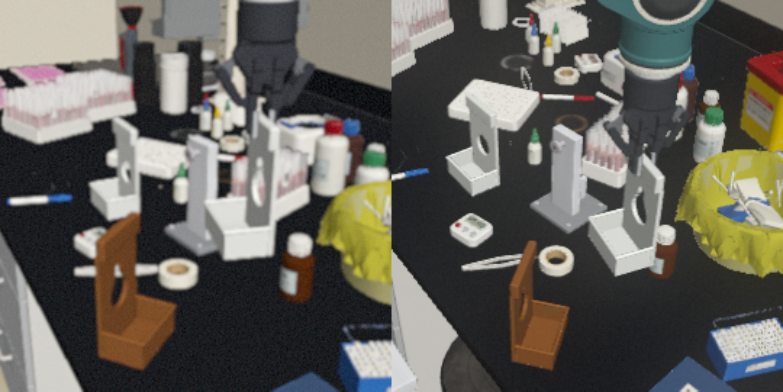

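The caddy is held upright at left px (240,190), and the stud head shows at left px (194,150). Next I measure the caddy in the hand and the stud.

Run:
```python
from h import *
s=read_state();T=toolT(s);print(s['ee_pos'])
for n,i in(('scene',1),('side',1),('scene',0),('side',0)):
    z=np.load(f'{n}{i}.npz');P=z['P'];im=z['im'];hsv=cv2.cvtColor(im,cv2.COLOR_BGR2HSV)
    g=(hsv[...,1]<70)&(hsv[...,2]>90)&~np.isnan(P[...,0])
    if i:
        q=P[g];L=(q-T[:3,3])@T[:3,:3]   # tool coords: y along caddy x, x along caddy +-y, z down
        L=L[(abs(L[:,0])<62)&(L[:,1]>-66)&(L[:,1]<18)&(L[:,2]<170)&(L[:,2]>-45)]
        for nm,k in(('plate',L[(L[:,2]>8)&(L[:,2]<95)&(L[:,1]>-8)]),('bin',L[(L[:,2]>112)&(L[:,2]<140)]),('rim',L[L[:,2]<-15]),('all',L)):
            print(n,nm,len(k),'tx',np.percentile(k[:,0],[1,99]).round(1),'ty',np.percentile(k[:,1],[1,50,99]).round(1),'tz',np.percentile(k[:,2],[.5,99.5]).round(1))
        k=L[(L[:,2]>8)&(L[:,2]<95)&(L[:,1]>-8)]
        print('  tilt dy/dx,dy/dz',np.linalg.lstsq(np.c_[k[:,0],k[:,2],np.ones(len(k))],k[:,1],rcond=None)[0].round(3))
    # stand: fit post and stud
    q=P[g];q=q[(np.hypot(q[:,0]-572,q[:,1]-30)<75)]
    tp=q[(q[:,2]>185)&(q[:,2]<195)];r=cv2.minAreaRect(tp[:,:2].astype(np.float32));print(n,i,'top',np.round(r[0],1),np.round(r[1],1),round(r[2],1))
    a=np.radians(7.2);u=np.array([np.cos(a),np.sin(a)]);v=np.array([-u[1],u[0]])
    o=np.array([576.2,30.3])+10*u
    st=np.c_[(q[:,:2]-o)@u,(q[:,:2]-o)@v,q[:,2]]
    k=st[(st[:,2]>150)&(st[:,2]<188)&(st[:,0]<-30)&(st[:,0]>-55)&(abs(st[:,1])<25)]
    print('  head local',len(k),np.percentile(k,[2,50,98],axis=0).round(1).tolist())
    f=st[(st[:,2]>25)&(st[:,2]<145)&(abs(st[:,1])<26)&(abs(st[:,0]+20)<8)]
    if len(f)>20: print('  face',len(f),np.linalg.lstsq(np.c_[f[:,1],np.ones(len(f))],f[:,0],rcond=None)[0].round(3))
    b=q[(q[:,2]<16)&(q[:,2]>9)]
    r=cv2.minAreaRect(b[:,:2].astype(np.float32));print('  foot',np.round(r[0],1),np.round(r[1],1),round(r[2],1))
```

```text
[ 520.35753348 -222.48386144  277.52092117]
scene plate 809 tx [-55.4  44.7] ty [-0.1  1.2  7. ] tz [ 8.8 94.8]
scene bin 980 tx [-55.9  46. ] ty [-59.6 -27.4   5.4] tz [112.3 139.9]
scene rim 301 tx [-55.    6.7] ty [-22.6  -5.   17. ] tz [-43.9 -15.2]
scene all 2949 tx [-56.1  45.8] ty [-60.3  -4.8  10.2] tz [-37.5 145.4]
  tilt dy/dx,dy/dz [-0.008  0.011  1.197]
scene 1 top [574.4  30.4] [21.3 62.8] 8.5
  head local 61 [[-43.1, -11.7, 160.7], [-41.2, -3.1, 171.3], [-35.6, 11.5, 182.0]]
  face 486 [-9.0000e-03 -1.9416e+01]
  foot [554.6  28.2] [ 49.1 111.9] 8.2
side plate 635 tx [-54.9  45.3] ty [-1.6  1.8  7.7] tz [ 9.2 94.7]
side bin 788 tx [-55.9  45.4] ty [-59.1 -24.7   3.9] tz [112.2 139.9]
side rim 243 tx [-54.9   9.3] ty [-13.4  -4.1  16.4] tz [-43.5 -15.5]
side all 2439 tx [-55.7  45.6] ty [-59.6  -4.8   8.2] tz [-38.2 144.5]
  tilt dy/dx,dy/dz [0.019 0.01  1.537]
side 1 top [574.9  29.4] [22.  63.2] 4.1
  head local 56 [[-43.5, -12.9, 159.1], [-40.1, -2.1, 173.5], [-35.3, 10.4, 184.1]]
  face 448 [-1.2000e-02 -1.8845e+01]
  foot [585.7  30.6] [113.2 111.9] 6.3
scene 0 top [576.3  30.4] [22.  64.6] 7.8
  head local 63 [[-43.0, -13.2, 159.2], [-41.1, -3.1, 172.0], [-32.5, 10.2, 182.2]]
  face 510 [-1.100e-02 -1.944e+01]
  foot [584.9  30. ] [109.5 111.5] 6.2
side 0 top [576.2  30.3] [24.8 64. ] 6.5
  head local 55 [[-42.8, -12.1, 159.1], [-40.2, -1.4, 173.0], [-34.2, 13.0, 182.5]]
  face 447 [-1.0000e-03 -1.8867e+01]
  foot [584.9  29.8] [111.5 113.5] 7.8
```

```bash
python3 -c "
from h import *
to(494,24,250,1.698)"
```

```text
t 4.2 pos [ 520.4 -222.5  277.5] rpy [ 3.139 -0.     1.339] j [-0.25  0.33  0.76  1.73 -0.25  1.17  0.34] F [ 0.4 -0.6 -3.5] gap 13.267827960630768
delta [ 0.2338 -0.0823  0.0274] yaw -0.359
```

play_rows(increments=[{"hand":0,"delta_pos":[0.02,-0.015,0],"yaw":-0.03},{"hand":0,"delta_pos":[0.05,-0.035,0],"yaw":-0.08},{"hand":0,"delta_pos":[0.08,-0.05,0],"yaw":-0.14},{"hand":0,"delta_pos":[0.11,-0.065,0.005],"yaw":-0.2},{"hand":0,"delta_pos":[0.14,-0.082,0.01],"yaw":-0.25}])

```text
t: 4.7
ee_pos: [471.1, -65.6, 264.6]
orientation: [-3.14, 0.0, 1.592]
contact_force: [0.5, 0.9, -2.8]
finger_gap: 13.1
finger_force: 49.4
```

```bash
python3 -c "
from h import *
to(494,24,250,1.698)"
```

```text
t 4.7 pos [471.1 -65.6 264.6] rpy [-3.14   0.     1.592] j [-0.54  0.13  0.67  1.95 -0.09  1.1   0.19] F [ 0.5  0.9 -2.8] gap 13.111902680267972
delta [0.0892 0.0248 0.0145] yaw -0.106
```

play_rows(increments=[{"hand":0,"delta_pos":[0.03,0.005,0.004],"yaw":-0.04},{"hand":0,"delta_pos":[0.06,0.012,0.008],"yaw":-0.08},{"hand":0,"delta_pos":[0.08,0.02,0.015],"yaw":-0.106},{"hand":0,"delta_pos":[0.089,0.025,0.022],"yaw":-0.106},{"hand":0,"delta_pos":[0.089,0.025,0.026],"yaw":-0.106}])

```text
t: 5.2
ee_pos: [495.7, 22.5, 238.7]
orientation: [-3.14, 0.001, 1.695]
contact_force: [-0.0, -1.0, -2.2]
finger_gap: 13.1
finger_force: 49.3
```

Run:
```python
from h import *
s=read_state();T=toolT(s)
for n in('scene','side'):
    im,d,P=cloud(n);np.savez(n+'2.npz',im=im,P=P,d=d);cv2.imwrite(f'pics/{n}2.png',im)
    hsv=cv2.cvtColor(im,cv2.COLOR_BGR2HSV);g=(hsv[...,1]<70)&(hsv[...,2]>80)&~np.isnan(P[...,0])
    q=P[g];L=(q-T[:3,3])@T[:3,:3];L=L[(abs(L[:,0])<66)&(L[:,1]>-66)&(L[:,1]<18)&(L[:,2]<170)&(L[:,2]>-45)]
    k=L[(L[:,2]>112)&(L[:,2]<140)];print(n,'bin tx',np.percentile(k[:,0],[1,99]).round(1),'zbot',np.percentile(L[:,2],99.5).round(1))
    st=q[(abs(q[:,2]-171)<14)&(np.hypot(q[:,0]-545,q[:,1]-26)<22)]
    print(' head',len(st),np.percentile(st,[2,50,98],axis=0).round(1).tolist())
a=cv2.imread('pics/scene2.png')[90:260,190:350];b=cv2.imread('pics/side2.png')[90:260,190:350]
cv2.imwrite('pics/pre.png',cv2.resize(np.hstack([a,b]),None,fx=2.4,fy=2.4,interpolation=cv2.INTER_CUBIC))
to(496,24.1,238.5,1.698)
```

```text
scene bin tx [-55.8  46.4] zbot 146.3
 head 85 [[543.4, 14.5, 159.6], [546.8, 25.5, 171.9], [566.0, 37.7, 182.6]]
side bin tx [-56.7  45.1] zbot 146.5
 head 33 [[545.5, 12.8, 162.6], [552.0, 21.1, 174.7], [566.7, 27.6, 184.2]]
t 5.3 pos [495.2  20.9 239.2] rpy [-3.140e+00  1.000e-03  1.693e+00] j [-0.62  0.2   0.59  1.93 -0.13  1.05  0.14] F [ 0.4 -0.6 -2.3] gap 13.295352645917996
delta [0.0031 0.0012 0.0007] yaw -0.005
```

View pics/pre.png

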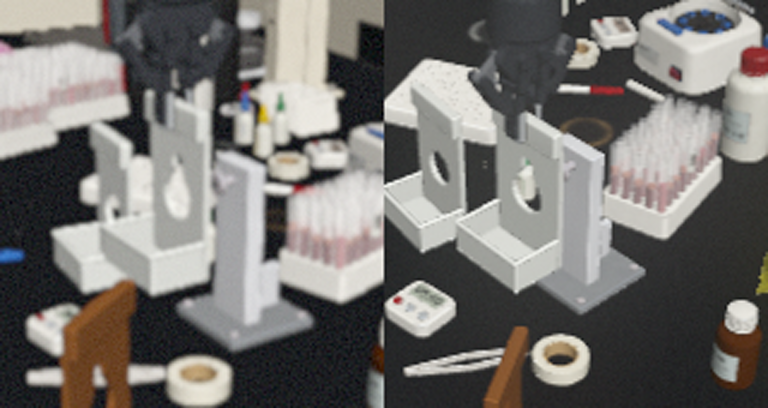

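The keyhole caddy faces the stud head (left px 226,172) and is roughly aligned. I'll correct it sideways by 3 mm and insert along tool y.

play_rows(increments=[{"hand":0,"delta_pos":[0.003,0.003,0],"yaw":-0.004},{"hand":0,"delta_pos":[0.003,0.009,0],"yaw":-0.004},{"hand":0,"delta_pos":[0.003,0.016,0],"yaw":-0.004},{"hand":0,"delta_pos":[0.003,0.018,0],"yaw":-0.004},{"hand":0,"delta_pos":[0.003,0.018,0],"yaw":-0.004}])

```text
t: 5.8
ee_pos: [513.4, 27.3, 240.3]
orientation: [-3.142, 0.0, 1.699]
contact_force: [0.5, -0.7, -2.1]
finger_gap: 13.5
finger_force: 49.4
```

```bash
python3 -c "
from h import *
to(553.4,31.5,238.5,1.698)"
```

```text
t 5.8 pos [513.4  27.3 240.3] rpy [-3.142  0.     1.699] j [-0.61  0.24  0.58  1.89 -0.15  1.06  0.16] F [ 0.5 -0.7 -2.1] gap 13.514022945315364
delta [-0.0009  0.0402  0.0018] yaw 0.001
```

play_rows(increments=[{"hand":0,"delta_pos":[-0.001,0.008,0.002],"yaw":0},{"hand":0,"delta_pos":[-0.001,0.018,0.002],"yaw":0},{"hand":0,"delta_pos":[-0.001,0.028,0.002],"yaw":0},{"hand":0,"delta_pos":[-0.001,0.036,0.002],"yaw":0},{"hand":0,"delta_pos":[-0.001,0.04,0.002],"yaw":0}])

```text
t: 6.3
ee_pos: [553.8, 31.6, 238.1]
orientation: [-3.141, 0.0, 1.699]
contact_force: [-0.9, 0.4, -2.7]
finger_gap: 13.1
finger_force: 49.4
```

Run:
```python
from h import *
to(553.4,31.5,200.5,1.698)
for n in('scene','side'):
    im,d,P=cloud(n);np.savez(n+'3.npz',im=im,P=P,d=d);cv2.imwrite(f'pics/{n}3.png',im)
a=cv2.imread('pics/scene3.png')[90:260,210:370];b=cv2.imread('pics/side3.png')[80:250,200:360]
cv2.imwrite('pics/ins.png',cv2.resize(np.hstack([a,b]),None,fx=2.5,fy=2.5,interpolation=cv2.INTER_CUBIC))
```

```text
t 6.3 pos [553.8  31.6 238.1] rpy [-3.141  0.     1.699] j [-0.58  0.32  0.57  1.8  -0.2   1.08  0.19] F [-0.9  0.4 -2.7] gap 13.073315150574699
delta [-0.0001 -0.0004  0.0376] yaw 0.001
```

View pics/ins.png

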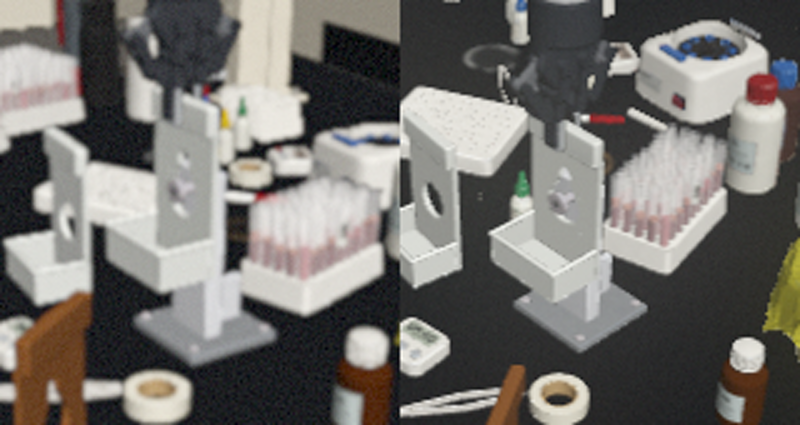

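The stud head (left px 183,188) is through the round hole and in front of the plate, well centred. Lowering now.

play_rows(increments=[{"hand":0,"delta_pos":[0,0,0.005],"yaw":0},{"hand":0,"delta_pos":[0,0,0.012],"yaw":0},{"hand":0,"delta_pos":[0,0,0.019],"yaw":0},{"hand":0,"delta_pos":[0,0,0.026],"yaw":0},{"hand":0,"delta_pos":[0,0,0.03],"yaw":0}])

```text
t: 6.9
ee_pos: [552.5, 31.5, 207.4]
orientation: [-3.141, 0.0, 1.699]
contact_force: [-0.2, 0.3, -2.2]
finger_gap: 13.0
finger_force: 49.3
```

play_rows(increments=[{"hand":0,"delta_pos":[0,0,0.002],"yaw":0},{"hand":0,"delta_pos":[0,0,0.004],"yaw":0},{"hand":0,"delta_pos":[0,0,0.006],"yaw":0},{"hand":0,"delta_pos":[0,0,0.007],"yaw":0},{"hand":0,"delta_pos":[0,0,0.007],"yaw":0}])

```text
t: 7.4
ee_pos: [553.1, 31.5, 201.6]
orientation: [3.141, -0.0, 1.699]
contact_force: [-1.6, 1.1, 3.6]
finger_gap: 13.1
finger_force: 50.3
```

play_rows(increments=[{"hand":20,"delta_pos":[0,0,0],"yaw":0},{"hand":30,"delta_pos":[0,0,0],"yaw":0},{"hand":45,"delta_pos":[0,0,0],"yaw":0},{"hand":60,"delta_pos":[0,0,0],"yaw":0},{"hand":60,"delta_pos":[0,0,0],"yaw":0}])

```text
t: 7.9
ee_pos: [552.9, 31.5, 201.3]
orientation: [3.142, 0.0, 1.699]
contact_force: [-0.4, -0.3, 0.5]
finger_gap: 51.2
finger_force: 0.0
```

play_rows(increments=[{"hand":60,"delta_pos":[0,0,-0.01],"yaw":0},{"hand":60,"delta_pos":[0,0,-0.03],"yaw":0},{"hand":60,"delta_pos":[0,0,-0.06],"yaw":0},{"hand":60,"delta_pos":[0,0,-0.1],"yaw":0},{"hand":60,"delta_pos":[0,0,-0.12],"yaw":0}])

```text
t: 8.4
ee_pos: [553.5, 31.2, 325.1]
orientation: [3.138, -0.0, 1.698]
contact_force: [0.2, 0.7, -0.4]
finger_gap: 51.2
finger_force: 0.0
```

Run:
```python
from h import *
to(553.4,31.5,300,1.698)
for n in('scene','side'):
    im,d,P=cloud(n);cv2.imwrite(f'pics/{n}4.png',im)
    hsv=cv2.cvtColor(im,cv2.COLOR_BGR2HSV);g=(hsv[...,1]<70)&(hsv[...,2]>80)&~np.isnan(P[...,0]);q=P[g]
    a=.127;u=np.array([np.cos(a),np.sin(a)]);v=np.array([-u[1],u[0]]);o=np.array([585.8,30.6])
    st=np.c_[(q[:,:2]-o)@u,(q[:,:2]-o)@v,q[:,2]];k=st[(abs(st[:,1])<70)&(st[:,0]>-110)&(st[:,0]<-8)]
    r=k[(k[:,2]>196)&(k[:,2]<245)];print(n,'rim',np.percentile(r,[2,98],axis=0).round(1).tolist(),'low z',np.percentile(k[(k[:,0]<-62)&(k[:,2]>25)][:,2],1).round(1))
    p=k[(k[:,2]>105)&(k[:,2]<195)&(abs(k[:,1])>20)&(k[:,0]>-45)];print('  plate x = a*z+b*y+c',np.linalg.lstsq(np.c_[p[:,2],p[:,1],np.ones(len(p))],p[:,0],rcond=None)[0].round(3))
a=cv2.imread('pics/scene4.png')[90:260,210:370];b=cv2.imread('pics/side4.png')[80:250,200:360]
cv2.imwrite('pics/hung.png',cv2.resize(np.hstack([a,b]),None,fx=2.5,fy=2.5,interpolation=cv2.INTER_CUBIC))
```

```text
t 8.4 pos [553.5  31.2 325.1] rpy [ 3.138 -0.     1.698] j [-0.61  0.24  0.6   1.69 -0.14  1.25  0.15] F [ 0.2  0.7 -0.4] gap 51.22102941120631
delta [ 0.0003 -0.0002  0.0251] yaw 0.0
scene rim [[-42.2, -50.0, 200.0], [-28.8, 48.0, 229.6]] low z 52.9
  plate x = a*z+b*y+c [-5.4000e-02 -5.0000e-03 -2.0264e+01]
side rim [[-42.5, -50.1, 200.4], [-27.0, 45.7, 231.5]] low z 52.8
  plate x = a*z+b*y+c [ -0.064  -0.    -18.544]
```

View pics/hung.png

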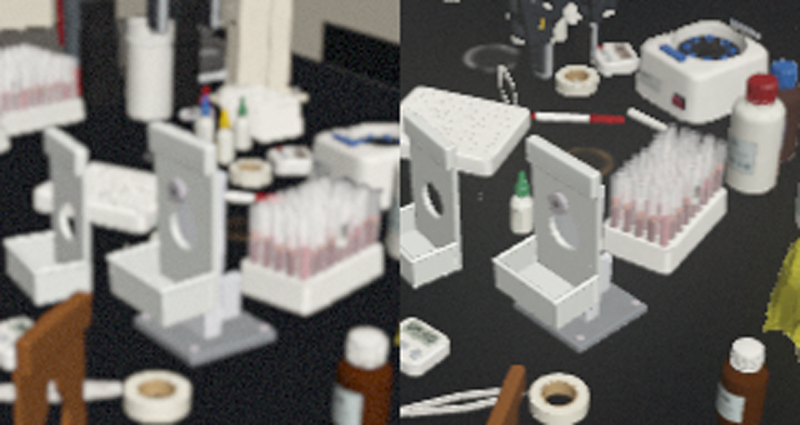

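The caddy hangs home on the stud. The head is at the top of the slot (left px 178,188), the rim spans z 200–230, the tilt is about 0.06 rad, and the gripper is clear. I'll let it settle briefly, then hand in.

play_rows(increments=[{"hand":60,"delta_pos":[0,0,0],"yaw":0},{"hand":60,"delta_pos":[0,0,0],"yaw":0},{"hand":60,"delta_pos":[0,0,0],"yaw":0},{"hand":60,"delta_pos":[0,0,0],"yaw":0},{"hand":60,"delta_pos":[0,0,0],"yaw":0}])

```text
t: 9.0
ee_pos: [552.8, 31.5, 321.0]
orientation: [-3.141, 0.0, 1.699]
contact_force: [0.4, 0.8, 0.7]
finger_gap: 51.4
finger_force: 0.0
```

```bash
python3 -c "
from workcell import *
print(job_done())"
```

```text
the job is handed in; nothing more can be done
None
```

The keyhole caddy hangs released on the stud with the neck at the top of its slot, the plain caddy was left where it stood, and the job was handed in at 9 s; no verdict was returned.

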